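# Push a sample jar up the ramp into its parking pocket

## Task

Push the yellow sample jar up its lane of the sloped ramp with the fingertips, keeping it in the lane and going gently and steadily, until it is over the crest and rests against the black end stop, where it cannot roll back. Then let go and move clear. Only push it: do not lift, pinch, flick or ram it, and leave the green jar and everything else on the bench where it is.

Things in the scene. Friction and masses are not known exactly. Their poses are not given: they have to be found in the camera images.
- ramp: Fixed two-lane ramp: aluminium floors, grey side walls, black end stop; 288 mm long, 166 wide. Origin on the bench under its middle; x axis points level, up the slope towards the end stop, y across the lanes, z up. Lanes are centred on y = +40 and -40 mm, each 74 mm wide between 6 mm thick walls that rise 14 mm above the lane floor. Its place and heading vary.
- ramp_lip (a point): Middle of the top inner edge of the low lip at the bottom end: ramp frame x -140, y 0, z 40 mm (lip 8 mm thick, 10 mm above the floor there). From the lip, where the floor is at z 30 mm, the lane floor climbs evenly by 8 degrees to the crest.
- ramp_crest (a point): Crest of the lane floors, midway across the ramp: ramp frame x +85, y 0, z 61.6 mm. Beyond it the floor falls by 15 degrees into a pocket, down to z 49.6 mm at the stop (x +130). A jar let go before its middle is past the crest rolls back down to the lip; past it, it rolls on into the pocket.
- ramp_stop (a point): Middle of the top edge of the black stop plate's face: ramp frame x +130, y 0, z 95 mm (plate 10 mm thick, across both lanes). A jar resting in the pocket against the plate has its middle at x +105, z 82 mm and stays there.
- yellow_jar_mid (a point): Middle of the closed yellow jar (white cap), on its axis. The jar is a cylinder 50 mm in diameter and 70 mm long, 0.1 to 0.2 kg, lying on its side across one lane (which lane varies), free to roll along it. At the start it rests against the lip, its middle at x -122, z 58 mm in the ramp's frame.
- green_jar_mid (a point): Middle of the closed green jar, same size and shape, lying against the lip in the other lane. To be left alone.
- beaker: Empty yellow plastic beaker, 72 mm across, 95 mm high, standing on the balance. Origin at the centre of its underside. Leave alone.
- balance: White bench balance, 210 x 190 mm and 55 mm high, with a round steel pan (150 mm across, top at 76 mm). Fixed. Origin at the centre of its underside.
- bottle: Yellow bottle with a black cap, 72 mm across, 170 mm high, standing on the bench. Origin at the centre of its underside. Leave alone.
- spatula: Spatula lying on the bench, 200 mm long, blue handle. Origin at the underside, its x axis along its length. Leave alone.
There are look-alikes about, which are no part of the job. What is shaped like the part that bears yellow_jar_mid but pink is not meant.

How it is judged:
By the outcome, as a careful person would: the job done as asked, in the order asked, and still so for the second after the job is handed in, with the robot touching nothing.
It also fails if it takes over 38 s, if anything falls off the work surface, if the arm or the gripper's body presses on something with over 40 N, if the wrist force passes 120 N, or if a joint passes its speed limit or range.

## Robot

A 7-joint arm with a two-finger parallel gripper is mounted at the origin on the work surface. World frame = base frame: x ahead of the robot, y to its left, z up, the work surface at z = 0. Lengths are in m, angles in rad, forces in N, time in s.
With the tool pointing down it reaches from about 0.4 to 0.85 m from the base axis. Payload 4.4 kg.
Tool frame: the origin (TCP) lies midway between the tips of the shut fingers; the grasp point (between the pads) lies 19 mm behind it; z points along the fingers, y is the direction in which the jaws open and shut (so a half turn about z gives the same grasp; the last joint's range is limited). The gripper opens to 94 mm and grips with 3 to 60 N. Pads are 16 mm wide; open, the fingers measure 119 mm over their backs; the gripper's body (75 mm by 177 mm) begins 78 mm behind the grasp point.
Start: joints at [1.226, 0.628, 0.038, 1.517, -0.027, 0.996, -0.02], TCP at [0.179, -0.625, 0.205] pointing down, gripper open.
Joint ranges: [-3.06, 3.06], [-0.37, 2.12], [-1.25, 1.32], [0.18, 2.47], [-1.1, 4.24], [0.23, 1.98], [-2.94, 2.94]. Speed limits (rad/s): [2.57, 2.57, 3.14, 3.14, 3.14, 3.14, 3.14].

## Interface

Orientations are given as a rotation vector (axis times angle).
In Python, from plant import ctrl gives the robot as it stands.
- The arm moves only by the tool carry_out, never from a script. Its arguments are lists of equal length, an entry for each row: "dp": the shift along the tool's x, y, z in units of 25 mm (1.0 is 25 mm), a list of three; "rot": the turn, a rotation vector about the tool's x, y, z in units of 8 degrees (1.0 is 8 degrees), a list of three; "jaw": the closure, from -1 (fully open) to 1 (shut). A call has 1 to 5 rows; each row is the pose to reach, as a shift and turn from the pose commanded when the call began, along the tool's axes at that moment; what a row does not reach only later rows make up. A row lasts 1/10 s, in which the tool goes at most 50 mm and 8.59 degrees, less where a joint would pass 70% of its speed; a pose out of reach is approached as far as the arm can. A call with a gripper value outside its range is refused whole. The fingers move at their own pace and stop on an object; the grip force is fixed at half the most. Time passes only in rows, so rows that repeat a pose let the fingers close. It gives the time, the measured TCP pose, the force and the opening at its end, in the units of the state.
- ctrl.observe(): the state, without advancing time (a new reading comes with each control period).
- ctrl.camera(name): name is "scene" or "side" or "wrist"; returns the picture (420x560x3 uint8, blue, green, red); there is no depth.
- ctrl.camera_info(name): a dict with "fx", "fy", "cx", "cy" (pixels), "world_from_camera" (4x4, takes a point from camera to world coordinates). Camera axes: x right, y down, z forward; pixel columns grow to the right and rows downward; lengths in m; the calibration is good to about 2 mm. A picture is of the moment at which its call begins: read the wrist's pose just before it. camera_info takes no time and is no camera call; for the wrist camera it gives the pose at the moment of the call.
- ctrl.sign_off(): hands the job in, once; it reports no verdict.
The state is a dict: "time": time; "q": joint angles; "joint_velocities": joint speeds; "joint_efforts": joint torques, N m; "eef_pos": TCP position; "tool_rot": TCP orientation; "force": force on the tool from outside, world axes, zero at the start; "torque": the same for the moment, N m; "width": finger opening in m.
Only numpy, scipy, OpenCV 4.12 (cv2) and the standard library are available. Lean on these libraries where they do the work, as an engineer would, in place of code of your own. Each camera call takes 0.05 s, during which the arm holds its last target.

## Working session

There is one attempt and no reset: what is moved stays moved. The work goes in short steps, Python scripts to look and compute and a tool call to move; the robot and the scene stay as the last step left them, time stands still between calls to the robot, and variables do not carry over. Pictures are saved under pics/ and viewed, and the job is handed in when it is done.

Besides the shell and the picture viewer there is one more tool, called after "Call:" in YAML: its name, and indented under it one key for each argument. carry_out: Moves the arm, as the interface text tells. Its arguments: {"type":"object","properties":{"dp":{"type":"array"},"rot":{"type":"array"},"jaw":{"type":"array"}},"required":["dp","rot","jaw"]}

```bash
ls; mkdir -p pics; python3 - <<'E'
from plant import ctrl
import cv2,numpy as np
print(ctrl.observe())
for n in ["scene","side"]:
    im=ctrl.camera(n); cv2.imwrite(f"pics/{n}0.png",im)
    i=ctrl.camera_info(n); print(n,i)
E
```

```text
pics
{'time': 0.0, 'q': array([ 1.22616291,  0.62927149,  0.03845698,  1.51831721, -0.02696458,
        0.99627557, -0.01996987]), 'joint_velocities': array([ 0.00042764, -0.00022508,  0.00071562, -0.00060714, -0.00032746,
       -0.00074096,  0.00128962]), 'joint_efforts': array([-7.88805301e-04, -5.49722278e+01,  1.14347231e+00, -1.86634040e+01,
       -5.22283930e-02,  2.34835537e-02,  1.38338523e-04]), 'eef_pos': array([ 0.17873985, -0.62429044,  0.204619  ]), 'tool_rot': array([-3.10939120e+00, -4.36392615e-01,  4.70217656e-04]), 'force': array([-0.21370805, -0.10037935, -0.67074663]), 'torque': array([ 0.00874587,  0.01976404, -0.04117439]), 'width': 0.09406692982262736}
scene {'fx': 397.88392279584804, 'fy': 397.88392279584804, 'cx': 280.2630527668596, 'cy': 207.4275217760061, 'world_from_camera': array([[-0.16484591,  0.73657051, -0.65596472,  1.30105158],
       [ 0.98621223,  0.13289214, -0.09861601,  0.10702122],
       [ 0.01453491, -0.66317687, -0.74832157,  0.95625129],
       [ 0.        ,  0.        ,  0.        ,  1.        ]])}
side {'fx': 475.50496110394295, 'fy': 475.50496110394295, 'cx': 276.9893354283304, 'cy': 210.3259148413342, 'world_from_camera': array([[-0.78522745, -0.46049129,  0.41396331, -0.06178879],
       [-0.61918754,  0.58929818, -0.51897442,  0.7716524 ],
       [-0.00496463, -0.66383388, -0.74786358,  1.19553762],
       [ 0.        ,  0.        ,  0.        ,  1.        ]])}
```

View pics/scene0.png

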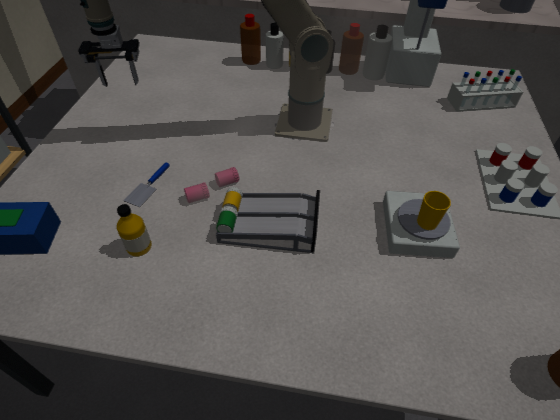

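View pics/side0.png

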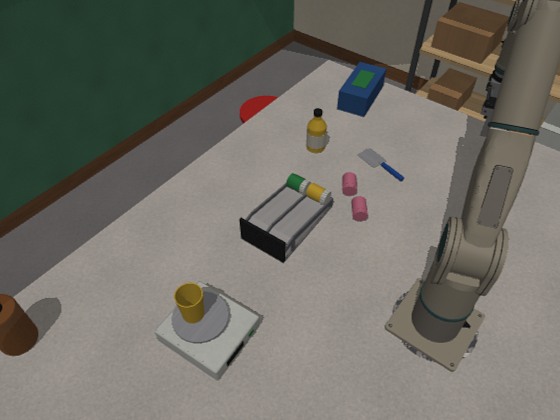

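The scene view shows the ramp from about (218,195) to (318,250), with the black stop on the right. The yellow jar is at (232,200) in the lane nearer the robot and the green jar at (228,222). In the side view the jar is at (317,190) and the stop at (263,238).

Things that could be mistaken for it in the scene view: yellow bottle (133,235), yellow beaker (432,210), pink jars (227,177) and (196,192), green jar (228,222). My choice is the yellow jar lying in the ramp lane, (232,200). Next is a close crop to check.

```bash
python3 - <<'E'
import cv2,numpy as np
a=cv2.imread("pics/scene0.png")[165:265,170:340]; b=cv2.imread("pics/side0.png")[160:270,230:380]
a=cv2.resize(a,None,fx=4.5,fy=4.5,interpolation=cv2.INTER_CUBIC);b=cv2.resize(b,None,fx=5,fy=5,interpolation=cv2.INTER_CUBIC)
cv2.imwrite("pics/ca.png",a);cv2.imwrite("pics/cb.png",b)
E
```

```text
(no output)
```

View pics/ca.png

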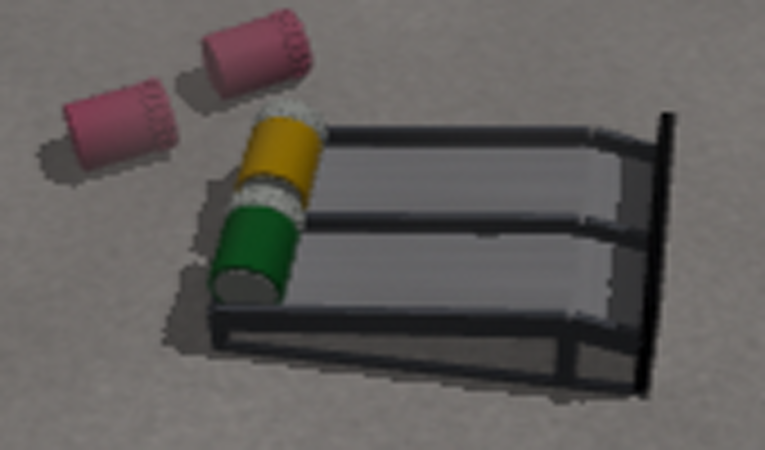

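View pics/cb.png

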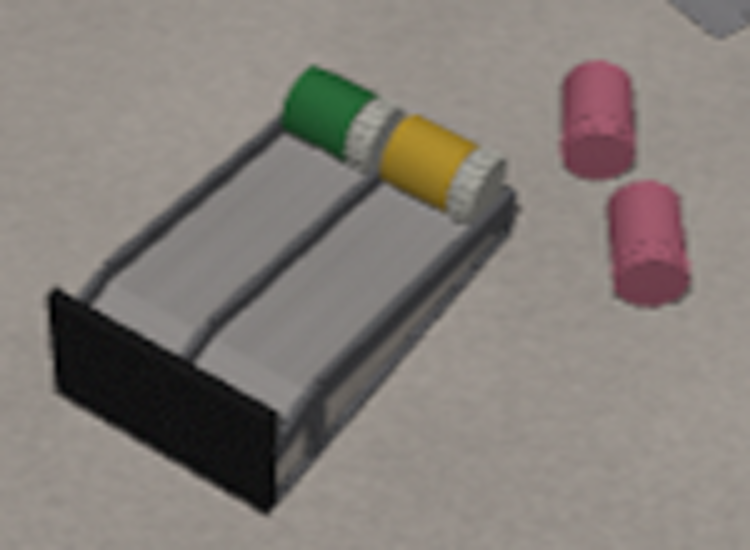

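```bash
cat > h.py <<'E'
import numpy as np,cv2,pickle
from plant import ctrl
I={n:ctrl.camera_info(n) for n in ["scene","side"]}
def ray(n,u,v,i=None):
    i=i or I[n];M=i["world_from_camera"]
    d=M[:3,:3]@np.array([(u-i["cx"])/i["fx"],(v-i["cy"])/i["fy"],1.]);return M[:3,3],d/np.linalg.norm(d)
def plane(n,u,v,z,i=None):
    o,d=ray(n,u,v,i);return o+d*(z-o[2])/d[2]
def tri(rs):
    A=0;b=0
    for o,d in rs:
        P=np.eye(3)-np.outer(d,d);A=A+P;b=b+P@o
    return np.linalg.solve(A,b)
def proj(n,p,i=None):
    i=i or I[n];M=i["world_from_camera"];c=M[:3,:3].T@(np.asarray(p)-M[:3,3]);return np.array([c[0]/c[2]*i["fx"]+i["cx"],c[1]/c[2]*i["fy"]+i["cy"]])
E
python3 - <<'E'
from h import *
S=lambda x,y:(230+(x+.5)/5-.5,160+(y+.5)/5-.5)
C=lambda x,y:(170+(x+.5)/4.5-.5,165+(y+.5)/4.5-.5)
for nm,p,z in [("TL",(52,289),.095),("TR",(278,412),.095),("BR",(270,514),0),("BL",(58,393),0)]:
    print(nm,plane("side",*S(*p),z).round(4))
for nm,p,z in [("Tfar(robot)",(674,113),.095),("Bnear",(647,397),0)]:
    print(nm,plane("scene",*C(*p),z).round(4))
# colour masks
for n in ["scene","side"]:
    im=cv2.imread(f"pics/{n}0.png");hsv=cv2.cvtColor(im,cv2.COLOR_BGR2HSV)
    for c,lo,hi in [("y",(18,130,80),(32,255,255)),("g",(50,120,40),(80,255,255))]:
        m=cv2.inRange(hsv,lo,hi);k,l,s,ce=cv2.connectedComponentsWithStats(m)
        print(n,c,[(s[j].tolist(),ce[j].round(1).tolist()) for j in range(1,k) if 100<s[j][4]<3000])
E
```

```text
TL [0.6186 0.1002 0.095 ]
TR [0.4519 0.0903 0.095 ]
BR [0.4519 0.0971 0.    ]
BL [0.6164 0.106  0.    ]
Tfar(robot) [0.4547 0.098  0.095 ]
Bnear [0.6204 0.1055 0.    ]
scene y [([223, 191, 18, 17, 204], [232.4, 198.2]), ([118, 213, 26, 21, 328], [131.4, 224.6])]
scene g [([0, 209, 23, 17, 312], [9.4, 216.7]), ([217, 211, 19, 18, 228], [226.6, 218.5])]
side y [([307, 116, 19, 21, 297], [316.5, 126.7]), ([306, 183, 19, 19, 207], [314.2, 191.3]), ([174, 283, 30, 40, 908], [189.9, 301.7])]
side g [([352, 70, 23, 18, 240], [362.8, 78.8]), ([287, 174, 17, 17, 180], [294.2, 181.2])]
```

```bash
python3 - <<'E'
from h import *
c=np.array([0.5355,0.0985]);
for n,a,b in [("scene",(232.4,198.2),0),("side",(314.2,191.3),0),("scene",(226.6,218.5),0),("side",(294.2,181.2),0)]:
    print(n,plane(n,*a,.068).round(4))
print("yellow tri",tri([ray("scene",232.4,198.2),ray("side",314.2,191.3)]).round(4))
print("green tri",tri([ray("scene",226.6,218.5),ray("side",294.2,181.2)]).round(4))
for h in (91,92.5,94):
    t=np.radians(h);ex=np.array([np.cos(t),np.sin(t)]);ey=np.array([-ex[1],ex[0]])
    o=c-ex*.140
    P=lambda x,y,z:np.r_[o+ex*x+ey*y,z]
    ims={n:cv2.resize(cv2.imread(f"pics/{n}0.png"),None,fx=4,fy=4,interpolation=cv2.INTER_CUBIC) for n in("scene","side")}
    print(h,o.round(4),P(-.122,.04,.058).round(4))
    pts=[(x,y,z) for x,z in((-.148,.043),(.085,.0756),(.140,.095),(.140,0),(-.148,0)) for y in(-.083,0,.083)]
    for n in ims:
        for p in pts:
            u=(proj(n,P(*p))+.5)*4-.5;cv2.circle(ims[n],tuple(int(round(v)) for v in u),3,(0,0,255),-1)
    A=ims["scene"][660:1060,800:1300];B=ims["side"][660:1060,920:1400]
    cv2.imwrite(f"pics/ov{h}.png",np.vstack([np.hstack([A,np.zeros((400,300,3),np.uint8)])[:, :500],np.hstack([B,np.zeros((400,20,3),np.uint8)])])[:, :500])
E
```

```text
scene [ 0.5113 -0.1594  0.068 ]
side [ 0.5178 -0.1517  0.068 ]
scene [ 0.5925 -0.1563  0.068 ]
side [ 0.5977 -0.1488  0.068 ]
yellow tri [ 0.5164 -0.1548  0.0703]
green tri [ 0.5966 -0.1521  0.0698]
91 [ 0.5379 -0.0415] [ 0.5001 -0.1642  0.058 ]
92.5 [ 0.5416 -0.0414] [ 0.507 -0.165  0.058]
94 [ 0.5453 -0.0412] [ 0.5139 -0.1657  0.058 ]
```

View pics/ov92.5.png

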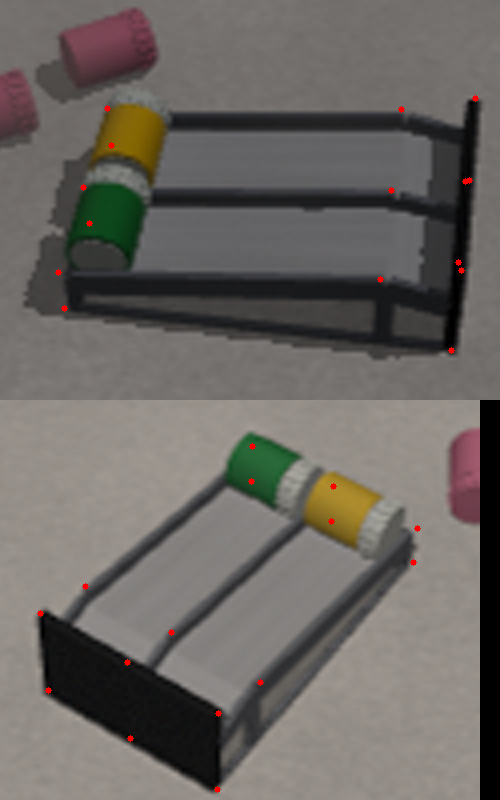

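```bash
python3 - <<'E'
from h import *
for n,u,v,z in [("scene",227,177,.025),("scene",196,192,.025),("side",349,184,.025),("side",360,208,.025),("scene",137,250,0),("scene",125,208,.17),("scene",150,185,0)]: print(n,u,v,plane(n,u,v,z).round(3))
i=ctrl.camera_info("wrist");s=ctrl.observe()
R=cv2.Rodrigues(s["tool_rot"])[0];M=i["world_from_camera"]
print(R.round(3),i["fx"]);print("cam in tool",(R.T@(M[:3,3]-s["eef_pos"])).round(3));print((R.T@M[:3,:3]).round(3))
# target: p, R
ex=np.array([np.cos(np.radians(92.5)),np.sin(np.radians(92.5)),0])
for y in(np.array([ex[1],-ex[0],0]),):
    Rt=np.c_[np.cross(y,[0,0,-1]),y,[0,0,-1]];
    print(Rt.round(3),"rotvec units",(cv2.Rodrigues(R.T@Rt)[0].ravel()/np.radians(8)).round(3))
for p in [(.50,-.27,.22),(.505,-.22,.2)]: print((R.T@(np.array(p)-s["eef_pos"])/.025).round(2))
E
```

```text
scene 227 177 [ 0.382 -0.214  0.025]
scene 196 192 [ 0.467 -0.294  0.025]
side 349 184 [ 0.465 -0.29   0.025]
side 360 208 [ 0.377 -0.217  0.025]
scene 137 250 [ 0.701 -0.403  0.   ]
scene 125 208 [ 0.686 -0.396  0.17 ]
scene 150 185 [ 0.441 -0.466  0.   ]
[[ 0.961  0.275 -0.   ]
 [ 0.275 -0.961  0.002]
 [-0.    -0.002 -1.   ]] 314.56868807809457
cam in tool [ 0.068 -0.001 -0.179]
[[ 0.001 -0.972 -0.237]
 [ 1.     0.001  0.   ]
 [-0.    -0.237  0.972]]
[[-0.044  0.999  0.   ]
 [ 0.999  0.044  0.   ]
 [ 0.     0.    -1.   ]] rotvec units [-1.000e-02 -8.000e-03 -9.566e+00]
[ 16.25 -10.09  -0.6 ]
[ 17.   -11.96   0.21]
```

Call:
carry_out:
  dp:
    - [1.6,-1.1,-0.2]
    - [3.3,-2.3,-0.2]
    - [5.0,-3.4,-0.2]
    - [6.7,-4.6,-0.2]
    - [8.4,-5.8,-0.2]
  rot:
    - [0,0,-1.0]
    - [0,0,-2.0]
    - [0,0,-3.0]
    - [0,0,-4.0]
    - [0,0,-5.0]
  jaw: [-0.1,-0.1,-0.1,-0.1,-0.1]

```text
time: 0.6
eef_pos: [0.3375, -0.4311, 0.2103]
tool_rot: [-2.77, -1.482, 0.0]
force: [0.6, -0.6, -0.2]
width: 0.0576
```

```bash
cat > d.py <<'E'
from h import *
def delta(p,h=92.5):
    s=ctrl.observe();R=cv2.Rodrigues(s["tool_rot"])[0]
    t=np.radians(h);y=np.array([np.sin(t),-np.cos(t),0]);Rt=np.c_[np.cross(y,[0,0,-1]),y,[0,0,-1]]
    print("t",round(s["time"],2),"p",s["eef_pos"].round(4),"F",s["force"].round(2),"w",round(s["width"],4),"q",s["q"].round(2))
    print("dp",(R.T@(np.array(p)-s["eef_pos"])/.025).round(2),"rot",(cv2.Rodrigues(R.T@Rt)[0].ravel()/np.radians(8)).round(3))
E
python3 -c "
from d import *
delta((.505,-.235,.21))"
```

```text
t 0.6 p [ 0.3375 -0.4311  0.2103] F [ 0.58 -0.61 -0.24] w 0.0576 q [ 0.97  0.48 -0.17  1.8   0.1   0.87  0.17]
dp [1.024e+01 1.220e+00 1.000e-02] rot [-2.000e-03 -2.000e-03 -4.526e+00]
```

Call:
carry_out:
  dp:
    - [2.0,0.2,0]
    - [4.0,0.5,0]
    - [6.1,0.7,0]
    - [8.2,1.0,0]
    - [10.2,1.2,0]
  rot:
    - [0,0,-0.9]
    - [0,0,-1.8]
    - [0,0,-2.7]
    - [0,0,-3.6]
    - [0,0,-4.5]
  jaw: [-0.1,-0.1,-0.1,-0.1,-0.1]

```text
time: 1.1
eef_pos: [0.5008, -0.2421, 0.2104]
tool_rot: [-2.177, -2.265, 0.0]
force: [0.5, 0.4, -0.2]
width: 0.0517
```

```bash
python3 -c "
from d import *
import pickle
i=ctrl.camera_info('wrist');im=ctrl.camera('wrist');cv2.imwrite('pics/w1.png',im);pickle.dump(i,open('w1.pkl','wb'))
delta((.505,-.235,.21))"
```

```text
t 1.15 p [ 0.5076 -0.2323  0.2109] F [5.62 6.59 0.73] w 0.0516 q [ 0.63  0.51 -0.36  1.77  0.21  0.9   0.23]
dp [-0.1  -0.11  0.03] rot [ 0.048 -0.044  0.085]
```

View pics/w1.png

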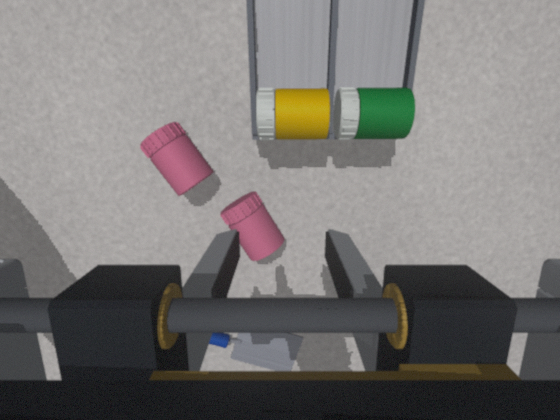

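The wrist view shows the yellow jar lying at about (292,113) in the left lane, with its white cap at the left. The green jar is at (375,113) and the pink jars at (178,158) and (254,226). The arm was still settling, so I'm retaking it and measuring.

```bash
python3 - <<'E'
from d import *
ctrl.camera('wrist')
i=ctrl.camera_info('wrist');im=ctrl.camera('wrist');cv2.imwrite('pics/w2.png',im)
delta((.505,-.235,.21))
hsv=cv2.cvtColor(im,cv2.COLOR_BGR2HSV)
for c,lo,hi in [("y",(15,120,80),(35,255,255)),("g",(45,100,30),(85,255,255))]:
    m=cv2.inRange(hsv,lo,hi);k,l,s,ce=cv2.connectedComponentsWithStats(m)
    for j in range(1,k):
        if s[j][4]>500:
            r=cv2.minAreaRect(np.argwhere(l==j)[:,::-1].astype(np.float32));print(c,s[j],ce[j].round(1),r, plane(0,*ce[j],.075,i).round(4))
import pickle;pickle.dump(i,open('w2.pkl','wb'))
cv2.imwrite("pics/w2c.png",cv2.resize(im[0:160,230:440],None,fx=3.7,fy=3.7,interpolation=cv2.INTER_CUBIC))
E
```

```text
t 1.25 p [ 0.5021 -0.2396  0.2103] F [-0.68 -0.69 -0.63] w 0.052 q [ 0.63  0.51 -0.35  1.77  0.21  0.9   0.23]
dp [0.18 0.12 0.01] rot [ 0.008 -0.015 -0.015]
y [ 271   97   54   49 2607] [297.2 120.9] ((297.5, 121.0), (48.0, 53.0), 90.0) [ 0.5164 -0.1593  0.075 ]
g [ 351   96   58   50 2569] [379.8 120.7] ((379.5, 120.5), (49.0, 57.0), 90.0) [ 0.5965 -0.1553  0.075 ]
```

View pics/w2c.png

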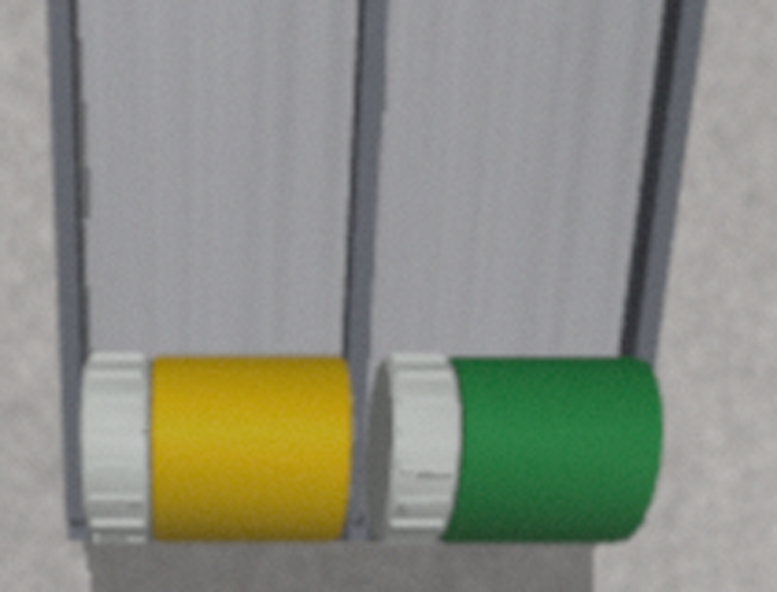

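```bash
python3 - <<'E'
from h import *
import pickle
i=pickle.load(open('w2.pkl','rb'))
C=lambda x,y:(230+(x+.5)/3.7-.5,(y+.5)/3.7-.5)
# jar axis via tangent bisector
def axis(u,v1,v2,z):
    o,a=ray(0,u,v1,i);_,b=ray(0,u,v2,i);d=a+b;return o+d*(z-o[2])/d[2]
v1=C(0,356)[1];v2=C(0,541)[1]
print("yellow L/R",axis(C(82,0)[0],v1,v2,.058),axis(C(352,0)[0],v1,v2,.058))
o,a=ray(0,288,v1,i);_,b=ray(0,288,v2,i);m=axis(288,v1,v2,.058);print("radius chk",np.linalg.norm(m-o)*np.sin(np.arccos(a@b)/2))
print("z .083 tops L/R",plane(0,*C(82,450),.075,i),plane(0,*C(352,450),.075,i))
# walls: plane z=.044+(s)*tan8, s along ~ world y from -0.182 (x=-140)
y0=m[1]-.018
n=np.array([0,-np.tan(np.radians(8)),1.]);
def sl(p):
    o,d=ray(0,*C(*p),i);q0=np.array([0,y0,.044]);return o+d*((q0-o)@n)/(d@n)
for a,b in [((372,5),(357,535)),((62,5),(73,535)),((684,5),(0,0))]:
    A=sl(a);B=sl(b);print(A.round(4),B.round(4),np.degrees(np.arctan2(A[1]-B[1],A[0]-B[0])).round(2))
E
```

```text
yellow L/R [ 0.47101159 -0.16162151  0.058     ] [ 0.54547506 -0.15797047  0.058     ]
radius chk 0.024625466724112158
z .083 tops L/R [ 0.47250928 -0.16183588  0.075     ] [ 0.54315735 -0.1583757   0.075     ]
[ 0.5412 -0.0499  0.062 ] [ 0.5508 -0.1815  0.0435] 94.18
[ 0.4634 -0.0537  0.0615] [ 0.4677 -0.1855  0.0429] 91.85
[ 0.6195 -0.0461  0.0625] [ 0.4479 -0.0533  0.0615] 2.41
```

```bash
python3 -c "
from d import *
delta((.511,-.208,.051),93)"
```

```text
t 1.25 p [ 0.5021 -0.2396  0.2103] F [-0.68 -0.69 -0.63] w 0.052 q [ 0.63  0.51 -0.35  1.77  0.21  0.9   0.23]
dp [1.23 0.4  6.37] rot [ 0.008 -0.015 -0.077]
```

Call:
carry_out:
  dp:
    - [0.5,0.2,0.5]
    - [1.2,0.4,1.5]
    - [1.2,0.4,2.8]
    - [1.2,0.4,3.8]
    - [1.2,0.4,4.4]
  rot:
    - [0,0,0]
    - [0,0,-0.08]
    - [0,0,-0.08]
    - [0,0,-0.08]
    - [0,0,-0.08]
  jaw: [0.25,0.25,0.25,0.25,0.25]

```text
time: 1.75
eef_pos: [0.5064, -0.2145, 0.0983]
tool_rot: [-2.171, -2.266, 0.004]
force: [-0.1, -0.3, -0.5]
width: 0.0349
```

```bash
python3 -c "
from d import *
ctrl.camera('wrist');cv2.imwrite('pics/w3.png',ctrl.camera('wrist'))
delta((.511,-.208,.051),93)"
```

```text
t 1.85 p [ 0.506  -0.2143  0.0982] F [0.51 0.1  0.37] w 0.0355 q [ 0.54  0.65 -0.3   1.89  0.3   0.65  0.11]
dp [0.24 0.22 1.89] rot [-0.038 -0.007 -0.066]
```

View pics/w3.png

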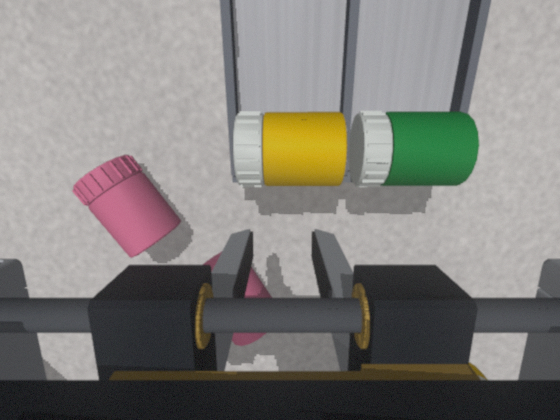

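The fingertips are at about (245,235) and (320,235), behind the yellow jar (292,148), and need to move about 5 mm to the right. Going down now.

Call:
carry_out:
  dp:
    - [0.1,0.1,0.5]
    - [0.2,0.2,1.0]
    - [0.2,0.22,1.5]
    - [0.2,0.22,1.9]
    - [0.2,0.22,1.9]
  rot:
    - [0,0,-0.06]
    - [0,0,-0.06]
    - [0,0,-0.06]
    - [0,0,-0.06]
    - [0,0,-0.06]
  jaw: [0.25,0.25,0.25,0.25,0.25]

```text
time: 2.35
eef_pos: [0.513, -0.2077, 0.0514]
tool_rot: [-2.159, -2.279, 0.002]
force: [-0.7, 0.7, -0.2]
width: 0.0354
```

```bash
python3 -c "
from d import *
i=ctrl.camera_info('wrist');im=ctrl.camera('wrist');cv2.imwrite('pics/w4.png',im)
delta((.510,-.193,.051),93)"
```

```text
t 2.4 p [ 0.5135 -0.2079  0.0522] F [-0.61 -0.51  0.39] w 0.0353 q [ 0.5   0.72 -0.26  1.91  0.33  0.56  0.07]
dp [ 0.6  -0.11  0.05] rot [-0.011 -0.004  0.012]
```

View pics/w4.png

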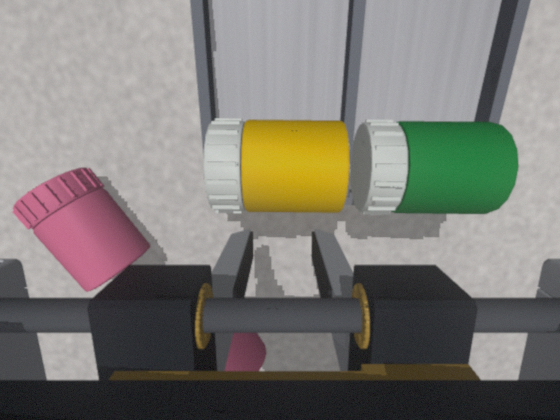

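Call:
carry_out:
  dp:
    - [0.14,-0.03,0]
    - [0.28,-0.06,0]
    - [0.4,-0.1,0]
    - [0.5,-0.1,0]
    - [0.6,-0.1,-0.02]
  rot:
    - [0,0,0]
    - [0,0,0]
    - [0,0,0]
    - [0,0,0]
    - [0,0,0]
  jaw: [0.25,0.25,0.25,0.25,0.25]

```text
time: 2.9
eef_pos: [0.511, -0.1932, 0.0538]
tool_rot: [2.16, 2.28, 0.0]
force: [0.1, -1.0, -0.0]
width: 0.0353
```

Call:
carry_out:
  dp:
    - [0.12,0,-0.02]
    - [0.26,0,-0.04]
    - [0.4,0,-0.06]
    - [0.54,0,-0.08]
    - [0.68,0,-0.1]
  rot:
    - [0,0,0]
    - [0,0,0]
    - [0,0,0]
    - [0,0,0]
    - [0,0,0]
  jaw: [0.25,0.25,0.25,0.25,0.25]

```text
time: 3.4
eef_pos: [0.5099, -0.1759, 0.056]
tool_rot: [2.161, 2.281, 0.0]
force: [0.2, -0.9, 0.4]
width: 0.0352
```

```bash
python3 -c "
from d import *
i=ctrl.camera_info('wrist');im=ctrl.camera('wrist');cv2.imwrite('pics/w5.png',im)
delta((.510,-.193,.051),93)"
```

```text
t 3.45 p [ 0.5099 -0.175   0.0561] F [-0.72  0.85 -0.58] w 0.0356 q [ 0.45  0.7  -0.26  1.95  0.33  0.53  0.02]
dp [-0.72 -0.04  0.2 ] rot [ 0.001 -0.004  0.018]
```

View pics/w5.png

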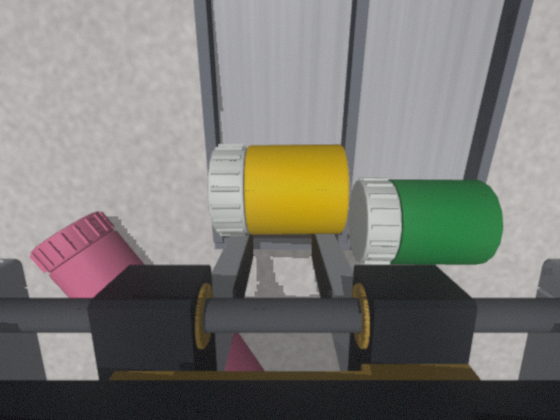

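The jar (280,190) is rolling square ahead of both fingertips, and the green jar is still at the lip. I'll keep going steadily.

Call:
carry_out:
  dp:
    - [0.16,0,-0.02]
    - [0.32,0,-0.04]
    - [0.48,0,-0.06]
    - [0.64,0,-0.08]
    - [0.8,0,-0.11]
  rot:
    - [0,0,0]
    - [0,0,0]
    - [0,0,0]
    - [0,0,0]
    - [0,0,0]
  jaw: [0.25,0.25,0.25,0.25,0.25]

```text
time: 3.95
eef_pos: [0.5088, -0.1558, 0.0588]
tool_rot: [-2.161, -2.281, -0.0]
force: [-0.9, -0.9, 0.9]
width: 0.0349
```

Call:
carry_out:
  dp:
    - [0.16,0,-0.02]
    - [0.32,0,-0.04]
    - [0.48,0,-0.06]
    - [0.64,0,-0.08]
    - [0.8,0,-0.11]
  rot:
    - [0,0,0]
    - [0,0,0]
    - [0,0,0]
    - [0,0,0]
    - [0,0,0]
  jaw: [0.25,0.25,0.25,0.25,0.25]

```text
time: 4.45
eef_pos: [0.5077, -0.1359, 0.0615]
tool_rot: [-2.161, -2.281, 0.0]
force: [0.1, -1.2, 0.2]
width: 0.0353
```

Call:
carry_out:
  dp:
    - [0.16,0,-0.02]
    - [0.32,0,-0.04]
    - [0.48,0,-0.06]
    - [0.64,0,-0.08]
    - [0.8,0,-0.11]
  rot:
    - [0,0,0]
    - [0,0,0]
    - [0,0,0]
    - [0,0,0]
    - [0,0,0]
  jaw: [0.25,0.25,0.25,0.25,0.25]

```text
time: 4.95
eef_pos: [0.5067, -0.1161, 0.0643]
tool_rot: [2.161, 2.28, -0.0]
force: [-0.2, -1.5, 0.7]
width: 0.0351
```

```bash
python3 -c "
from d import *
i=ctrl.camera_info('wrist');im=ctrl.camera('wrist');cv2.imwrite('pics/w6.png',im)
delta((.510,-.193,.051),93)"
```

```text
t 5.0 p [ 0.5067 -0.1151  0.0644] F [-1.15  0.62  0.03] w 0.0354 q [ 0.33  0.67 -0.24  2.    0.31  0.51 -0.08]
dp [-3.12 -0.04  0.53] rot [ 0.001 -0.004  0.018]
```

View pics/w6.png

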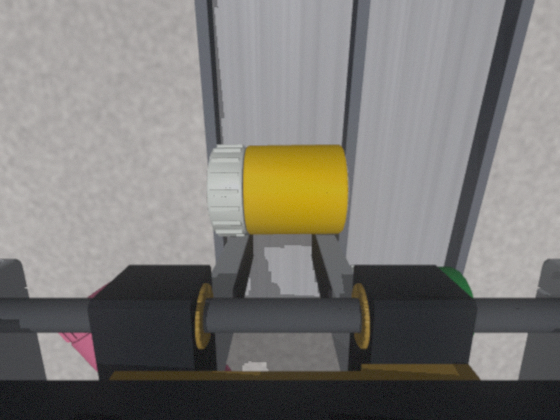

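The jar keeps the same spot against the fingers (280,190) and is centred between the walls (212 to 350). It has about 120 mm left to the crest.

Call:
carry_out:
  dp:
    - [0.16,0,-0.02]
    - [0.32,0,-0.04]
    - [0.48,0,-0.06]
    - [0.64,0,-0.08]
    - [0.8,0,-0.11]
  rot:
    - [0,0,0]
    - [0,0,0]
    - [0,0,0]
    - [0,0,0]
    - [0,0,0]
  jaw: [0.25,0.25,0.25,0.25,0.25]

```text
time: 5.5
eef_pos: [0.5055, -0.096, 0.067]
tool_rot: [-2.161, -2.281, 0.0]
force: [-0.3, -0.2, -0.0]
width: 0.0352
```

Call:
carry_out:
  dp:
    - [0.16,0,-0.02]
    - [0.32,0,-0.04]
    - [0.48,0,-0.06]
    - [0.64,0,-0.08]
    - [0.8,0,-0.11]
  rot:
    - [0,0,0]
    - [0,0,0]
    - [0,0,0]
    - [0,0,0]
    - [0,0,0]
  jaw: [0.25,0.25,0.25,0.25,0.25]

```text
time: 6.0
eef_pos: [0.5045, -0.076, 0.0698]
tool_rot: [-2.161, -2.28, 0.0]
force: [0.5, -0.7, 0.9]
width: 0.035
```

Call:
carry_out:
  dp:
    - [0.16,0,-0.02]
    - [0.32,0,-0.04]
    - [0.48,0,-0.06]
    - [0.64,0,-0.08]
    - [0.8,0,-0.11]
  rot:
    - [0,0,0]
    - [0,0,0]
    - [0,0,0]
    - [0,0,0]
    - [0,0,0]
  jaw: [0.25,0.25,0.25,0.25,0.25]

```text
time: 6.5
eef_pos: [0.5034, -0.0561, 0.0725]
tool_rot: [-2.161, -2.281, 0.0]
force: [-0.1, -1.6, 0.3]
width: 0.035
```

Call:
carry_out:
  dp:
    - [0.16,0,-0.02]
    - [0.32,0,-0.04]
    - [0.48,0,-0.06]
    - [0.64,0,-0.08]
    - [0.8,0,-0.11]
  rot:
    - [0,0,0]
    - [0,0,0]
    - [0,0,0]
    - [0,0,0]
    - [0,0,0]
  jaw: [0.25,0.25,0.25,0.25,0.25]

```text
time: 7.0
eef_pos: [0.5023, -0.0361, 0.0753]
tool_rot: [-2.161, -2.281, 0.0]
force: [0.0, -0.8, 0.5]
width: 0.0353
```

```bash
python3 -c "
from d import *
i=ctrl.camera_info('wrist');im=ctrl.camera('wrist');cv2.imwrite('pics/w7.png',im)
delta((.510,-.193,.051),93)"
```

```text
t 7.05 p [ 0.5024 -0.0351  0.0754] F [0.15 0.95 0.02] w 0.0351 q [ 0.17  0.63 -0.23  2.03  0.28  0.51 -0.21]
dp [-6.33 -0.04  0.97] rot [ 0.002 -0.005  0.019]
```

View pics/w7.png

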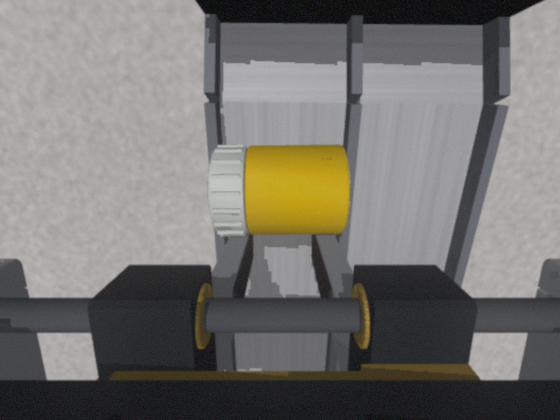

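The crest line shows at v≈100 and the black stop at the top of the picture. The jar (280,190) is centred, with about 45 to 50 mm to go. I'll slow down near the crest.

Call:
carry_out:
  dp:
    - [0.16,0,-0.02]
    - [0.32,0,-0.04]
    - [0.48,0,-0.06]
    - [0.64,0,-0.08]
    - [0.8,0,-0.11]
  rot:
    - [0,0,0]
    - [0,0,0]
    - [0,0,0]
    - [0,0,0]
    - [0,0,0]
  jaw: [0.25,0.25,0.25,0.25,0.25]

```text
time: 7.55
eef_pos: [0.5012, -0.0161, 0.078]
tool_rot: [-2.161, -2.281, 0.0]
force: [1.0, -1.3, 0.9]
width: 0.0355
```

Call:
carry_out:
  dp:
    - [0.14,0,-0.02]
    - [0.26,0,-0.035]
    - [0.38,0,-0.05]
    - [0.48,0,-0.065]
    - [0.58,0,-0.08]
  rot:
    - [0,0,0]
    - [0,0,0]
    - [0,0,0]
    - [0,0,0]
    - [0,0,0]
  jaw: [0.25,0.25,0.25,0.25,0.25]

```text
time: 8.05
eef_pos: [0.5005, -0.0018, 0.08]
tool_rot: [2.161, 2.281, -0.0]
force: [0.7, -0.3, 1.0]
width: 0.0354
```

```bash
python3 -c "
from d import *
i=ctrl.camera_info('wrist');im=ctrl.camera('wrist');cv2.imwrite('pics/w8.png',im)
delta((.510,-.193,.051),93)"
```

```text
t 8.1 p [ 0.5005 -0.0012  0.08  ] F [0.28 0.21 0.53] w 0.0353 q [ 0.1   0.62 -0.23  2.04  0.27  0.51 -0.27]
dp [-7.68 -0.04  1.16] rot [ 0.001 -0.003  0.015]
```

View pics/w8.png

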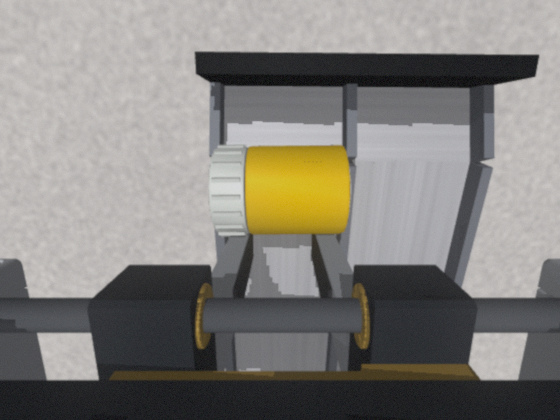

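The crest kink in the walls is at v≈158 and the jar's middle at v≈190, so about 15 mm to go. I'll push slowly at level height.

Call:
carry_out:
  dp:
    - [0.09,0,-0.01]
    - [0.18,0,-0.02]
    - [0.27,0,-0.02]
    - [0.36,0,-0.02]
    - [0.45,0,-0.02]
  rot:
    - [0,0,0]
    - [0,0,0]
    - [0,0,0]
    - [0,0,0]
    - [0,0,0]
  jaw: [0.25,0.25,0.25,0.25,0.25]

```text
time: 8.6
eef_pos: [0.4999, 0.0095, 0.0805]
tool_rot: [2.161, 2.281, 0.0]
force: [-0.0, -0.8, 1.0]
width: 0.0353
```

Call:
carry_out:
  dp:
    - [0.08,0,0]
    - [0.16,0,0]
    - [0.24,0,0]
    - [0.32,0,0]
    - [0.4,0,0]
  rot:
    - [0,0,0]
    - [0,0,0]
    - [0,0,0]
    - [0,0,0]
    - [0,0,0]
  jaw: [0.25,0.25,0.25,0.25,0.25]

```text
time: 9.1
eef_pos: [0.4993, 0.0196, 0.0805]
tool_rot: [-2.16, -2.281, -0.0]
force: [-0.4, 0.6, 0.1]
width: 0.0349
```

```bash
python3 -c "
from d import *
i=ctrl.camera_info('wrist');im=ctrl.camera('wrist');cv2.imwrite('pics/w9.png',im)
delta((.510,-.193,.051),93)"
```

```text
t 9.15 p [0.4993 0.02   0.0805] F [ 0.66 -0.8   0.26] w 0.0351 q [ 0.06  0.62 -0.22  2.04  0.27  0.51 -0.31]
dp [-8.53 -0.04  1.18] rot [ 0.001 -0.003  0.016]
```

View pics/w9.png

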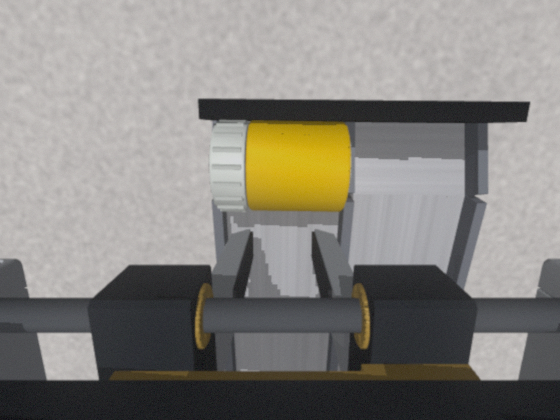

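The jar has rolled ahead of the fingers into the pocket, with its middle at v≈165 beyond the crest at v≈197 and against the stop. I'll back off and lift clear.

Call:
carry_out:
  dp:
    - [-0.3,0,-0.1]
    - [-0.8,0,-0.5]
    - [-1.2,0,-1.2]
    - [-1.6,0,-2.2]
    - [-2.0,0,-3.2]
  rot:
    - [0,0,0]
    - [0,0,0]
    - [0,0,0]
    - [0,0,0]
    - [0,0,0]
  jaw: [0.25,0.25,0.25,0.25,0.25]

```text
time: 9.65
eef_pos: [0.5016, -0.032, 0.1613]
tool_rot: [-2.161, -2.279, 0.001]
force: [-0.3, -0.2, -0.6]
width: 0.0351
```

Call:
carry_out:
  dp:
    - [-0.5,0,-0.8]
    - [-1.0,0,-1.6]
    - [-1.5,0,-2.2]
    - [-2.0,0,-2.6]
    - [-2.0,0,-2.6]
  rot:
    - [0,0,0]
    - [0,0,0]
    - [0,0,0]
    - [0,0,0]
    - [0,0,0]
  jaw: [0.25,0.25,0.25,0.25,0.25]

```text
time: 10.15
eef_pos: [0.5055, -0.0834, 0.2268]
tool_rot: [2.163, 2.274, 0.001]
force: [0.7, -1.0, -0.2]
width: 0.0352
```

```bash
python3 - <<'E'
from d import *
import time
def yel():
    i=ctrl.camera_info('wrist');im=ctrl.camera('wrist')
    m=cv2.inRange(cv2.cvtColor(im,cv2.COLOR_BGR2HSV),(15,120,80),(35,255,255));k,l,s,ce=cv2.connectedComponentsWithStats(m)
    j=1+np.argmax(s[1:,4]);print(s[j],plane(0,*ce[j],.095,i).round(4));return im
yel();yel();yel();im=yel()
cv2.imwrite('pics/w10.png',im)
sd=ctrl.camera('side');cv2.imwrite('pics/s10.png',sd[130:300,200:420].repeat(3,0).repeat(3,1))
sc=ctrl.camera('scene');cv2.imwrite('pics/c10.png',sc)
delta((.510,-.193,.051),93)
E
```

```text
[ 260    5   60   61 3497] [0.5043 0.066  0.095 ]
[ 261    7   60   61 3512] [0.5043 0.0659 0.095 ]
[ 262    8   60   61 3493] [0.5043 0.0661 0.095 ]
[ 262    9   61   61 3508] [0.5042 0.066  0.095 ]
t 10.45 p [ 0.5042 -0.0798  0.2249] F [0.66 0.36 0.56] w 0.0352 q [ 0.33  0.42 -0.32  1.87  0.17  0.88 -0.02]
dp [-4.54 -0.01  6.95] rot [-0.009 -0.004  0.02 ]
```

View pics/w10.png

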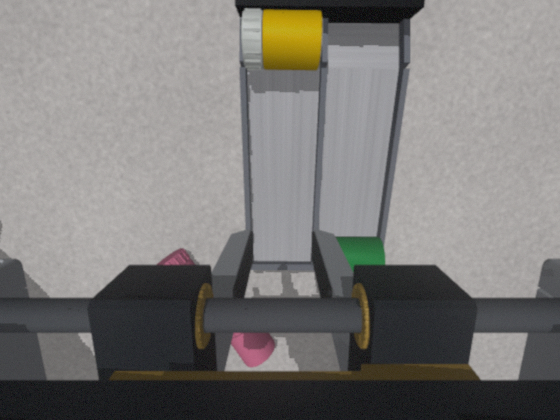

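View pics/s10.png

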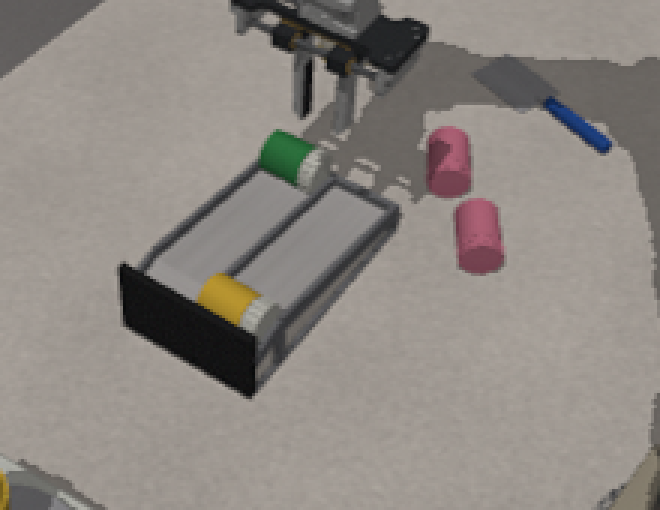

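View pics/c10.png

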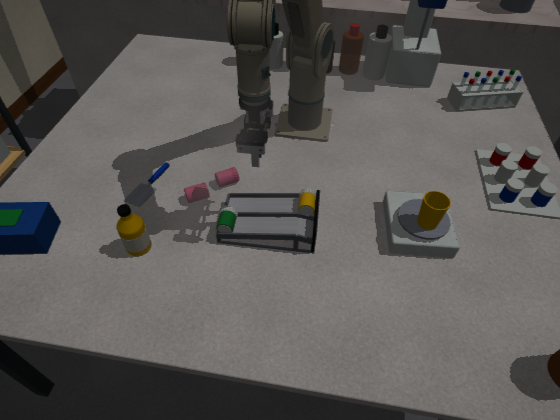

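All three views show the yellow jar resting in the pocket against the black stop: wrist (290,40), side crop (240,305), scene (308,203). Its position is steady over four frames. The green jar is still at the lip, everything else has stayed put, and the gripper is well clear.

```bash
python3 -c "
from plant import ctrl
print(ctrl.sign_off())"
```

```text
the job is handed in; nothing more can be done
None
```

The yellow jar is over the crest and resting against the black end stop, and I have handed the job in. I pushed it with both fingertips, 35 mm apart, up the lane nearer the robot at about 40 mm/s, slowing to 20 mm/s near the crest. From there it rolled into the pocket by itself. I then backed off and lifted clear, and the robot's clock stood at about 10.5 s.

- **Jar at rest:** over the last four wrist frames its position was steady to about 0.2 mm, and all three cameras show it against the stop.
- **Forces:** every reading at the end of a move during the push was below about 2 N. The largest reading at any time was about 9 N, with the arm still settling in free air before the push.
- **Everything else:** the green jar is still at the lip. The bottle, beaker, spatula and pink jars look unmoved in the pictures.
- **Disagreement between measurements:** my first estimate of the ramp's position along the slope, from the fixed cameras, was about 5 mm off the wrist camera's. I used the wrist camera's values and watched for the crest in the pictures.

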